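Lever a jammed sieve pan out of its shaker seat

TASK

The brass sieve pan has jammed in the round seat of the green shaker base. Take the heavy steel pry bar, lay it across the round-topped fulcrum with the thin end under the pan's rim, and push the thick end down until the pan has come up about 10 mm. Do not take hold of the pan itself; afterwards let go of everything, leaving the pan raised (the bar may stay where it is).

Things in the scene. Friction and masses are not known exactly. Their poses are not given: they have to be found in the camera images.
- bar: Loose dark steel pry bar, 240 mm long, 0.45 kg. x runs along it to the thin end. Handle 24 mm wide (y), 20 mm high (z), from x = -92 to +28 mm; blade 22 mm wide, 8 mm thick, from x = +28 to +148 mm, 6 to 14 mm above the handle's underside. Origin on the handle's underside, below the centre of mass. Screwdriver and brush nearby are bystanders.
- bar_tip (a point): Centre of the end face of the bar's thin blade (bar x = +148 mm, 10 mm above the handle's underside). Best set about 15 mm inside the rim's edge: it draws back some 5 to 8 mm as the bar tilts and the pan rises.
- pan: Round brass pan, 100 mm in diameter, 35 mm high, topped by a flat rim 150 mm in diameter, 5 mm thick (overhang 25 mm). Origin: centre of its underside, z up; rim's underside 30 mm above it and, at first, 110 mm above the bench. Origin starts 80 mm above the seat's. It slides only straight up (30 mm at most) against about 35 N of friction and weight, and stays where left.
- seat: Fixed green base, origin on the bench at the pan's axis, x towards the fulcrum. Round column 130 mm in diameter with a 114 mm ring on top, 84 mm high, holds the pan. Fulcrum: post with rounded top along y, 70 mm long, crest at x = 123 mm, 90 mm high. A level bar on it clears the rim by 12 mm; let go with its tip under the rim, its thick end sinks until the tip bears up on the rim.
Things that resemble listed ones, but are neither listed nor needed, are in the scene too. Of the things shaped like the bar, the steel one is meant.

How it is judged:
By the outcome, as a careful person would: the job done as asked, in the order asked, and still so for the second after the job is handed in, with the robot touching nothing.
It also fails if it takes over 58 s, if anything falls off the work surface, if the arm or the gripper's body presses on something with over 40 N, if the wrist force passes 120 N, or if a joint passes its speed limit or range.

ROBOT

A 6-joint arm with a two-finger parallel gripper is mounted at the origin on the work surface. World frame = base frame: x ahead of the robot, y to its left, z up, the work surface at z = 0. Lengths are in mm, angles in rad, forces in N, time in s.
With the tool pointing down it reaches from about 300 to 775 mm from the base axis. Payload 14.6 kg.
Tool frame: the origin (TCP) lies on the mounting face of the last link; the fingertips stand 199 mm ahead of it and the grasp point (between the pads) lies 180 mm ahead of it; z points along the fingers, y is the line along which they close (so a half turn about z gives the same grasp; the last joint's range is limited). The gripper opens to 94 mm and grips with 3 to 60 N. Pads are 16 mm wide; open, the fingers measure 119 mm over their backs; the gripper's body (75 mm by 177 mm) begins 78 mm behind the grasp point.
Start: joints at [1.134, 0.3, 1.521, -0, 1.321, -0.067], TCP at [198.783, 512.812, 404.646] pointing down, gripper open.
Joint ranges: [-3.03, 3.03], [-0.79, 2.21], [0.23, 2.52], [-1.04, 4.18], [0, 3.07], [-2.55, 2.55]. Speed limits (rad/s): [2.22, 2.22, 2.57, 3.14, 3.14, 3.14].

INTERFACE

Orientations are given as [roll, pitch, yaw] about the fixed x, y, z axes, in that order (R = Rz(yaw) Ry(pitch) Rx(roll)).
In Python, from cell import manip gives the robot as it stands. The module is installed in compiled form; this text tells all that it offers.
- The arm moves only by the shell command python3 -m creep 'ROWS' [FORCE]. ROWS is a JSON object of lists of equal length, an entry for each row: "slide": the shift along the world's x, y, z in cm, a list of three; "turn": the turn about the world's z in rad; "claw": the opening, from 0 (shut) to 1 (fully open). A call has 1 to 8 rows; each row shifts and turns the commanded pose from where the row before left it; what a row does not reach is not made up. A row lasts 1/8 s, in which the tool goes at most 62.5 mm and 10.7 degrees, less where a joint would pass 70% of its speed; a pose out of reach is approached as far as the arm can. A call with a gripper value outside its range is refused whole. The fingers move at their own pace and stop on an object; FORCE is the grip in N (left out, the last holds). Time passes only in rows, so rows that do not move let the fingers close. It gives the time, the measured TCP pose, the force, the opening and the grip force at its end, in the units of the state.
- manip.read_state(): the state, without advancing time (a new reading comes with each control period).
- manip.camera(name): name is "side" or "top"; returns (picture, depth): 400x640x3 uint8, red, green, blue; 400x640 float32, mm along the optical axis (not along the pixel's ray), 0 where there is no reading.
- manip.calibration(name): a dict with "intrinsics" (3x3 intrinsics, pixels), "pose" (4x4, takes a point from camera to world coordinates). Camera axes: x right, y up, looking along -z (the intrinsics and any distortion apply to the point x, -y, -z); pixel columns grow to the right and rows downward; lengths in mm; the calibration is good to about 2 mm. A picture is of the moment at which its call begins. calibration takes no time and is no camera call.
- manip.sign_off(): hands the job in; it is judged then, once.
Trained networks look in the newest picture that a camera, given by its name, has taken for a name from the list of things; names that differ only in an ending like _2 or _b are one class to them, and where a whole thing is asked for, a point or a joint stands for the part that bears it (a point fixed in the world has none). Each returns a list of dicts, best first, with "score" (0 to 1); they miss things now and then, are a little off and sometimes report something else, mostly with a low value. They report only what shows in the picture. A call takes as long as a camera call. They do not tell look-alikes from the thing itself.
- manip.cut_out(query, camera): "mask" (400x640 bool, what is visible of it) and "position" ([column, row] in pixels, amid what is visible of it).
The state is a dict: "clock": time; "joints": joint angles; "qd": joint speeds; "effort": joint torques, N m; "eef_pos": TCP position; "eef_rot": TCP orientation; "wrist_force": force on the tool from outside, world axes, zero at the start; "moment": the same for the moment, N m; "finger_gap": finger opening in mm; "finger_force": force on a finger pad.
Only numpy, scipy, OpenCV 4.12 (cv2) and the standard library are available. Lean on these libraries where they do the work, as an engineer would, in place of code of your own. Each camera call takes 0.05 s, during which the arm holds its last target. There are 200 camera calls.

## Working session

There is one attempt and no reset: what is moved stays moved. The work goes in short steps, Python scripts to look and compute and a shell command to move; the robot and the scene stay as the last step left them, time stands still between calls to the robot, and variables do not carry over. Pictures are saved under pics/ and viewed, at most 10 in all, crops included, and the job is handed in when it is done.

```bash
mkdir -p pics
cat > h.py <<'E'
import numpy as np, cv2
from cell import manip
def cloud(cam,depth):
    c=manip.calibration(cam);K=np.array(c["intrinsics"]);T=np.array(c["pose"])
    v,u=np.mgrid[0:400,0:640];d=depth
    p=np.stack([(u-K[0,2])/K[0,0]*d,-(v-K[1,2])/K[1,1]*d,-d],-1)
    return p@T[:3,:3].T+T[:3,3]
E
python3 - <<'E'
from h import *
print({k:v for k,v in manip.calibration("top").items()})
for cam in("top","side"):
    im,d=manip.camera(cam);np.savez(f"{cam}0.npz",im=im,d=d,P=cloud(cam,d))
    cv2.imwrite(f"pics/{cam}0.png",im[:,:,::-1]);P=cloud(cam,d)
    for q in("bar","pan","seat"):
        for r in manip.cut_out(q,cam):
            m=r["mask"]&(d>0);X=P[m]
            if len(X)<5: continue
            (c,(w,h),a)=cv2.minAreaRect(X[:,:2].astype(np.float32))
            print(cam,q,round(r["score"],2),np.round(r["position"]),len(X),"med",np.median(X,0).round(),"rect",np.round(c),round(w),round(h),round(a),"zmax",np.percentile(X[:,2],[5,95]).round(), im[m].mean(0).round())
E
```

```text
{'intrinsics': array([[386.89154545,   0.        , 317.02475361],
       [  0.        , 386.89154545, 198.81903889],
       [  0.        ,   0.        ,   1.        ]]), 'pose': array([[-1.84492022e-02,  9.84325864e-01, -1.75391622e-01,
         3.06113261e+02],
       [-9.99829694e-01, -1.82434159e-02,  2.78573185e-03,
         1.58950486e+02],
       [-4.57674402e-04,  1.75413147e-01,  9.84494804e-01,
         1.13562256e+03],
       [ 0.00000000e+00,  0.00000000e+00,  0.00000000e+00,
         1.00000000e+00]])}
top bar 0.85 [297. 286.] 681 med [254. 217.  18.] rect [260. 219.] 236 25 20 zmax [12. 23.] [ 54. 237. 231.]
top bar 0.84 [422. 111.] 560 med [ 772. -165.   17.] rect [ 790. -158.] 237 24 28 zmax [ 9. 23.] [186.  76. 226.]
top bar 0.68 [276. 186.] 623 med [546. 276.  17.] rect [553. 277.] 26 235 85 zmax [11. 23.] [108. 112. 122.]
top bar 0.64 [214. 227.] 588 med [425. 461.  17.] rect [425. 454.] 234 24 77 zmax [11. 23.] [211. 100. 239.]
top pan 0.76 [409. 171.] 2267 med [ 557. -110.  113.] rect [ 555. -106.] 145 149 40 zmax [ 86. 118.] [249. 226. 103.]
top seat 0.79 [404. 182.] 5387 med [545. -91.  21.] rect [ 555. -105.] 311 151 88 zmax [  5. 117.] [162. 195. 124.]
side bar 0.89 [471. 280.] 883 med [ 762. -177.   15.] rect [ 792. -159.] 244 24 29 zmax [ 6. 20.] [170.  93. 202.]
side bar 0.75 [205. 224.] 793 med [237. 203.  13.] rect [258. 229.] 239 53 20 zmax [ 3. 19.] [ 67. 195. 194.]
side bar 0.66 [308. 190.] 591 med [523. 271.  12.] rect [553. 274.] 29 238 85 zmax [ 2. 19.] [117. 119. 128.]
side bar 0.57 [257. 166.] 267 med [425. 454.  13.] rect [425. 446.] 232 23 78 zmax [10. 19.] [190. 116. 221.]
side pan 0.95 [375. 244.] 2838 med [560. -98. 112.] rect [592. -39.] 302 168 54 zmax [ 85. 115.] [239. 210. 122.]
side seat 0.89 [375. 280.] 9074 med [ 540. -156.   32.] rect [595. -65.] 396 228 88 zmax [  5. 114.] [148. 178. 139.]
```

View pics/top0.png

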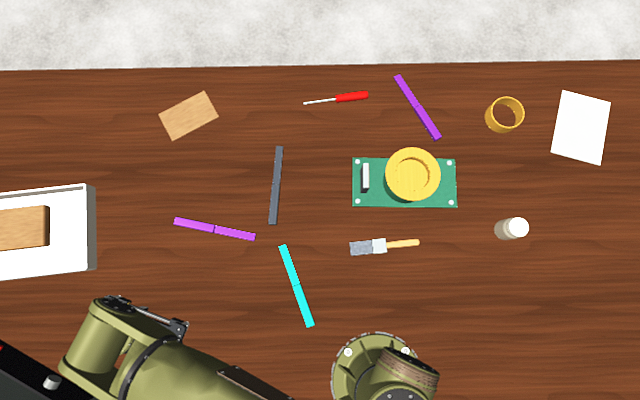

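View pics/side0.png

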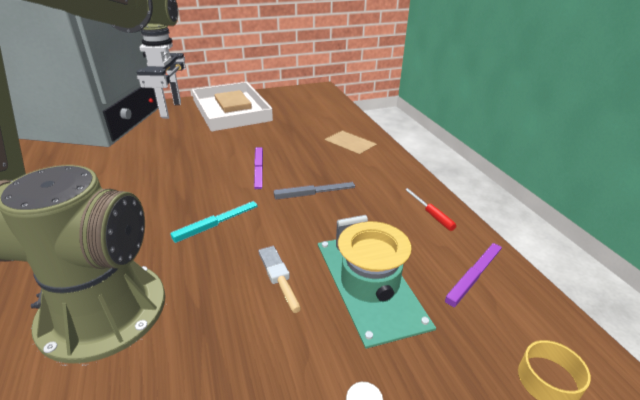

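The meant bar is the grey one at (276,186) in top. In the side view its thick end is at (293,192), near the robot, with the thin end further out at (350,186). The fulcrum is at (366,178) and the pan at (412,174) in top.

Run:
```python
from h import *
s=manip.read_state();print(s["eef_pos"],s["eef_rot"],s["finger_gap"],s["joints"])
for cam in("top","side"):
    z=np.load(f"{cam}0.npz");P,im,d=z["P"],z["im"].astype(int),z["d"]
    X=P.reshape(-1,3);C=im.reshape(-1,3)
    box=lambda a,b,c,e,f,g:(X[:,0]>a)&(X[:,0]<b)&(X[:,1]>c)&(X[:,1]<e)&(X[:,2]>f)&(X[:,2]<g)
    grey=(C.max(1)-C.min(1))<35
    def fit(m,n):
        Y=X[m][:,:2];mu=Y.mean(0);v=np.linalg.svd(Y-mu,full_matrices=0)[2][0];t=(Y-mu)@v;w=(Y-mu)@[-v[1],v[0]]
        print(cam,n,m.sum(),mu.round(1),"ang",np.arctan2(v[1],v[0]).round(4),"ends",(mu+v*t.min()).round(1),(mu+v*t.max()).round(1),"w",np.ptp(w).round(1),"rect",cv2.minAreaRect(Y.astype(np.float32)),"z",np.median(X[m,2]).round(1))
    fit(box(420,690,250,310,6,40)&grey,"bar")
    fit(box(420,690,250,310,18 if cam=="top" else 15,40)&grey,"handle top")
    fit(box(420,690,250,310,8,17 if cam=="top" else 14)&grey,"blade")
    fit(box(480,640,-15,60,70,100),"fulcrum")
    rim=box(470,640,-190,-20,110,125);fit(rim,"rim"); print(cv2.minEnclosingCircle(X[rim][:,:2].astype(np.float32)))
    fit(box(450,660,-230,80,2.5,12)&(C[:,1]>C[:,0]+30),"plate")
    fit(box(480,640,-15,60,100,130),"above fulcrum")
```

```text
[198.78535485 512.80635979 404.55192414] [-3.14139214e+00 -3.47041609e-06  2.77178632e+00] 94.0015268141016 [ 1.13439353e+00  2.99994882e-01  1.52109822e+00 -1.01980947e-05
  1.32069985e+00 -6.65939290e-02]
top bar 595 [546.6 276.7] ang 3.0532 ends [670.7 265.7] [433.7 286.8] w 23.6 rect ((552.2163696289062, 276.44500732421875), (23.531513214111328, 237.8911590576172), 84.81344604492188) z 17.4
top handle top 272 [498.4 280.8] ang 3.0541 ends [668.2 265.9] [435.  286.3] w 23.4 rect ((551.662841796875, 276.556884765625), (23.269161224365234, 234.09872436523438), 84.74748229980469) z 20.3
top blade 276 [598.1 272.3] ang 3.0536 ends [670.7 265.9] [433.7 286.8] w 23.1 rect ((552.236328125, 276.7867736816406), (22.85438346862793, 237.7823944091797), 85.15502166748047) z 14.1
top fulcrum 180 [556.8  18.6] ang 3.1032 ends [593.7  17.1] [523.2  19.9] w 17.0 rect ((558.40625, 17.850154876708984), (16.972782135009766, 70.63038635253906), 87.72853088378906) z 87.9
top rim 1375 [ 553.6 -105.5] ang 2.3615 ends [ 607.8 -159.1] [501.4 -53.9] w 146.9 rect ((553.73193359375, -105.25716400146484), (146.98109436035156, 148.4053497314453), 86.65361022949219) z 115.1
((554.4722290039062, -105.86006927490234), 75.38274383544922)
top plate 1995 [539.5 -67.9] ang -1.7191 ends [558.   56.1] [ 514.6 -234.5] w 178.8 rect ((555.1301879882812, -90.79954528808594), (281.849609375, 150.99136352539062), 88.17770385742188) z 8.1<stdin>:9: RuntimeWarning: Mean of empty slice.
  ret = um.true_divide(
Traceback (most recent call last):
IndexError: index 0 is out of bounds for axis 0 with size 0
```

```bash
python3 -m creep '{"slide":[[4.07,-2.92,-1.3],[4.07,-2.92,-1.3],[4.07,-2.92,-1.3],[4.07,-2.92,-1.3],[4.07,-2.92,-1.3],[4.07,-2.92,-1.3],[4.07,-2.92,-1.3],[4.07,-2.95,-1.3]],"turn":[0.035,0.035,0.035,0.035,0.035,0.035,0.036,0.036],"claw":[0.6,0.6,0.6,0.6,0.6,0.6,0.6,0.6]}' 60
```

```text
clock: 1.4
eef_pos: [525.6, 277.8, 300.3]
eef_rot: [3.141, 0.0, 3.055]
wrist_force: [0.4, 0.7, 0.3]
finger_gap: 56.4
finger_force: 0.0
```

```bash
python3 -m creep '{"slide":[[-0.1,0.1,-2.4],[0,0,-2.4],[0,0,-2.4],[0,0,-1.6],[0,0,-1.0],[0,0,0],[0,0,0]],"turn":[0,0,0,0,0,0,0],"claw":[0.6,0.6,0.6,0.6,0.6,0.6,0.6]}' 
python3 -m creep '{"slide":[[0,0,0],[0,0,0],[0,0,0],[0,0,0],[0,0,0],[0,0,0]],"turn":[0,0,0,0,0,0],"claw":[0,0,0,0,0,0]}' 60
```

```text
clock: 2.28
eef_pos: [523.6, 280.0, 203.4]
eef_rot: [3.141, 0.001, 3.054]
wrist_force: [-1.0, -0.8, -0.4]
finger_gap: 56.4
finger_force: 0.0
clock: 3.02
eef_pos: [523.4, 279.9, 202.7]
eef_rot: [3.142, 0.0, 3.054]
wrist_force: [-0.5, -0.2, 2.3]
finger_gap: 23.5
finger_force: 60.0
```

```bash
python3 -m creep '{"slide":[[0,0,2],[0,0,3.5],[0,0,4],[0,0,3.5],[0.8,-2,0],[0.8,-2,0],[0.8,-2,0],[0.8,-2,0]],"turn":[0,0,0,0,-0.16,-0.16,-0.16,-0.16],"claw":[0,0,0,0,0,0,0,0]}' 60
python3 -m creep '{"slide":[[0.2,-0.6,0],[0.2,-0.6,0],[0.2,-0.6,0],[0.1,-0.6,0],[0,-0.4,0],[0,0,0],[0,0,0]],"turn":[-0.16,-0.16,-0.16,-0.16,-0.12,-0.116,0],"claw":[0,0,0,0,0,0,0]}'
python3 - <<'E'
from h import *
s=manip.read_state();print(s["eef_pos"],s["eef_rot"],s["finger_gap"],s["wrist_force"],s["moment"])
for cam in("top","side"):
    im,d=manip.camera(cam);np.savez(f"{cam}1.npz",im=im,d=d,P=cloud(cam,d))
    cv2.imwrite(f"pics/{cam}1.png",im[:,:,::-1])
E
```

```text
clock: 4.03
eef_pos: [555.4, 199.2, 333.5]
eef_rot: [-3.141, -0.0, 2.409]
wrist_force: [-0.2, 0.3, -5.7]
finger_gap: 23.5
finger_force: 60.0
clock: 4.9
eef_pos: [562.2, 171.8, 333.3]
eef_rot: [3.142, 0.0, 1.538]
wrist_force: [-0.7, 0.2, -5.6]
finger_gap: 23.5
finger_force: 60.0
[562.20219124 171.81944959 333.3270902 ] [3.14155059e+00 4.07097232e-05 1.53847022e+00] 23.54187182311236 [-0.65382451  0.17664337 -5.61451875] [-0.0757076   0.07368287 -0.00438285]
```

View pics/side1.png

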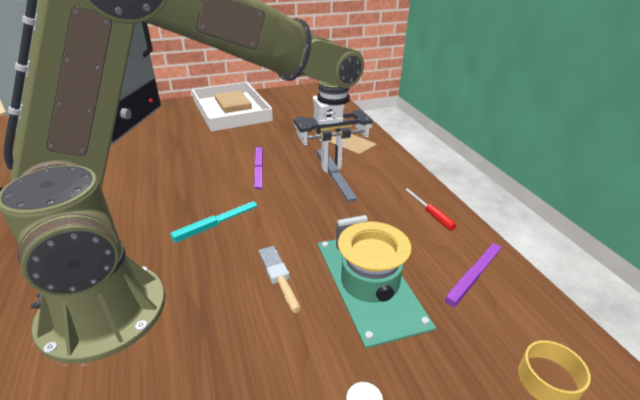

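View pics/top1.png

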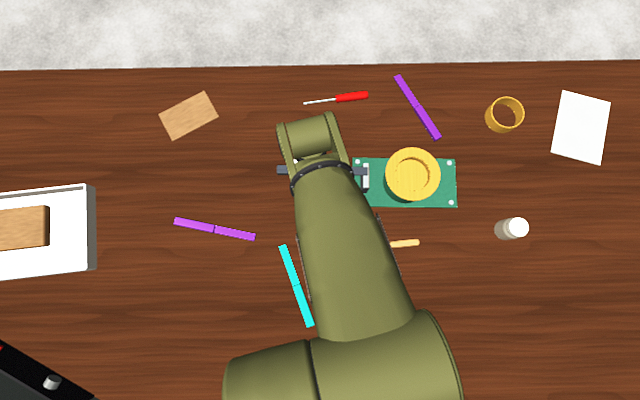

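The bar is held. Its thin end, at (350,195) in side and (366,172) in top, points at the pan. Next I measure the blade, fulcrum and rim with the same cameras, so their errors mostly cancel.

Run:
```python
from h import *
for cam in("top","side"):
    z=np.load(f"{cam}1.npz");X=z["P"].reshape(-1,3);C=z["im"].reshape(-1,3).astype(int)
    b=lambda a:np.all((X>np.array(a[0]))&(X<np.array(a[1])),1)
    grey=(np.ptp(C,axis=1)<35)
    for n,m in(("blade",b(((530,0,112),(600,115,165)))&grey),("thick",b(((530,210,112),(600,290,165)))&grey),("fulcrum",b(((500,-15,70),(620,60,100)))&grey),("rimtop",b(((460,-200,108),(650,-15,125))))):
        Y=X[m]
        if len(Y)<8: print(cam,n,len(Y));continue
        r=cv2.minAreaRect(Y[:,:2].astype(np.float32));l=cv2.fitLine(Y.astype(np.float32),cv2.DIST_HUBER,0,.01,.01).ravel()
        print(cam,n,len(Y),np.round(r[0],1),np.round(r[1],1),round(r[2],2),"y",Y[:,1].min().round(1),Y[:,1].max().round(1),"z",np.percentile(Y[:,2],[2,50,98]).round(1),"dir",l[:3].round(3),l[3:].round(1))
    Y=X[b(((460,-200,108),(650,-15,125)))];print(cv2.minEnclosingCircle(Y[:,:2].astype(np.float32)))
```

```text
top blade 116 [556.9  42.8] [40.5 21. ] 85.35 y 22.5 62.2 z [140.8 144.7 147.8] dir [0.208 0.978 0.006] [556.7  41.4 144.5]
top thick 105 [562.8 245.9] [29.3 22.9] 87.61 y 231.7 260.0 z [135.5 149.9 153.8] dir [0.548 0.834 0.06 ] [562.3 247.2 149.6]
top fulcrum 133 [558.2  18.2] [16.9 69.7] 87.47 y 9.3 27.6 z [73.3 88.3 92.4] dir [ 0.997 -0.069  0.026] [551.7  17.9  88.5]
top rimtop 1409 [ 554.1 -105.5] [147.  148.8] 43.98 y -180.5 -31.4 z [110.3 115.2 119.2] dir [ 0.737 -0.675 -0.003] [ 554.  -108.1  115. ]
((554.9036865234375, -105.41848754882812), 75.26114654541016)
side blade 252 [559.5  67.2] [95.8 23.3] 87.84 y 19.2 114.7 z [136.6 142.5 144.3] dir [-0.     1.     0.009] [557.5  62.2 142.4]
side thick 54 [564.2 233.8] [24.7 47. ] 1.43 y 210.4 257.3 z [132.7 146.2 150.1] dir [0.076 0.992 0.105] [555.5 237.8 144.9]
side fulcrum 212 [559.  14.] [17.9 71. ] 86.85 y 6.1 24.9 z [71.1 85.4 89.8] dir [ 0.997 -0.004  0.083] [556.7  12.   84.6]
side rimtop 1772 [ 554.4 -106.2] [147.5 150.5] 3.58 y -181.7 -31.0 z [109.3 113.2 115.3] dir [ 0.594  0.804 -0.002] [ 554.7 -117.5  113.1]
((555.648681640625, -105.85611724853516), 76.25276947021484)
```

```bash
python3 -m creep '{"slide":[[0,0,-1.5],[0,0,-1.5],[0,0,-1.05],[0,0,0],[0,0,0]],"turn":[0,0,0,0,0],"claw":[0,0,0,0,0]}' 60
python3 -m creep '{"slide":[[-0.02,-1.0,0],[-0.03,-1.0,0],[-0.03,-1.0,0],[-0.03,-1.0,0],[-0.03,-1.0,0],[-0.03,-1.0,0],[-0.03,-0.7,0],[0,0,0]],"turn":[0,0,0,0,0,0,0,0],"claw":[0,0,0,0,0,0,0,0]}'
python3 - <<'E'
from h import *
im,d=manip.camera("side");np.savez("side2.npz",im=im,d=d,P=cloud("side",d))
cv2.imwrite("pics/side2.png",cv2.resize(im[130:330,260:500,::-1],None,fx=3,fy=3))
E
```

```text
clock: 5.62
eef_pos: [562.5, 172.0, 292.5]
eef_rot: [3.141, -0.0, 1.538]
wrist_force: [0.3, -0.0, -5.0]
finger_gap: 23.4
finger_force: 60.0
clock: 6.62
eef_pos: [560.4, 104.5, 292.1]
eef_rot: [-3.142, -0.0, 1.537]
wrist_force: [0.0, 0.3, -5.6]
finger_gap: 23.2
finger_force: 60.0
```

View pics/side2.png

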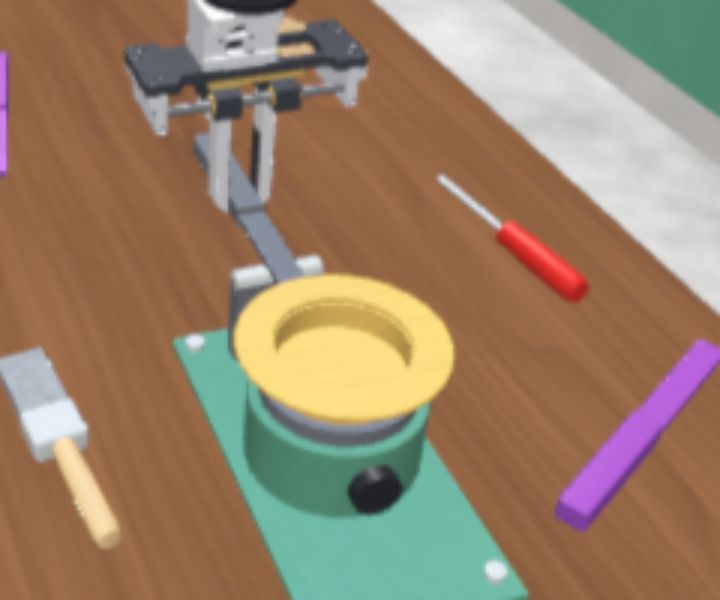

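The crop shows the blade lying over the fulcrum at about (288,270), with its tip under the rim near (300,285). I'll lower it onto the fulcrum.

```bash
python3 -m creep '{"slide":[[0,0,-0.3],[0,0,-0.2],[0,0,0],[0,0,0]],"turn":[0,0,0,0],"claw":[0,0,0,0]}' 60
```

```text
clock: 7.18
eef_pos: [560.4, 105.0, 287.1]
eef_rot: [-3.142, 0.0, 1.538]
wrist_force: [1.1, 1.1, -4.3]
finger_gap: 23.6
finger_force: 60.0
```

```bash
python3 -m creep '{"slide":[[0,0,0],[0,0,0],[0,0,0],[0,0,0],[0,0,0],[0,0,0]],"turn":[0,0,0,0,0,0],"claw":[0.3,0.5,0.5,0.5,0.5,0.5]}' 60
python3 -m creep '{"slide":[[0,0,2.5],[0,0,3.5],[0,1.5,2],[0.1,2.5,0],[0.1,2.5,0],[0.1,1.0,0],[0,0,0],[0,0,0]],"turn":[0,0,0,0,0,0,0,0],"claw":[0.5,0.5,0.5,0,0,0,0,0]}'
python3 - <<'E'
from h import *
for cam in("top","side"):
    im,d=manip.camera(cam);P=cloud(cam,d);np.savez(f"{cam}3.npz",im=im,d=d,P=P)
    X=P.reshape(-1,3);m=np.all((X>(530,20,20))&(X<(590,230,125)),1)&(np.ptp(im.reshape(-1,3).astype(int),axis=1)<35);Y=X[m]
    for y in range(25,220,15):
        s=Y[abs(Y[:,1]-y)<7]; print(cam,y,len(s),np.median(s,0).round(1) if len(s) else"")
    m=np.all((X>(460,-200,105)) &(X<(650,-15,140)),1);print("rim z",np.median(X[m,2]))
    if cam=="side":cv2.imwrite("pics/side3.png",cv2.resize(im[130:330,260:500,::-1],None,fx=3,fy=3))
E
```

```text
clock: 7.92
eef_pos: [560.4, 104.9, 287.2]
eef_rot: [3.142, -0.0, 1.538]
wrist_force: [-0.3, 0.2, -0.6]
finger_gap: 47.1
finger_force: 0.0
clock: 8.93
eef_pos: [563.5, 179.2, 367.1]
eef_rot: [-3.141, 0.0, 1.537]
wrist_force: [0.6, 0.6, 0.4]
finger_gap: 1.5
finger_force: 0.0
top 25 98 [553.3  25.4  88. ]
top 40 45 [556.8  39.   93.9]
top 55 20 [558.   51.8  89.3]
top 70 0 
top 85 0 
top 100 0 
top 115 0 
top 130 0 
top 145 0 
top 160 0 
top 175 0 
top 190 0 
top 205 0 
rim z 115.89152879323387
side 25 30 [555.4  25.6  93.9]
side 40 30 [556.2  41.1  91. ]
side 55 25 [555.9  55.4  88.4]
side 70 44 [556.   73.8  85.3]
side 85 37 [554.2  85.7  86.5]
side 100 27 [556.3 100.5  84.1]
side 115 27 [555.4 115.3  80.2]
side 130 32 [556.5 129.3  77.6]
side 145 30 [556.3 144.9  73.9]
side 160 27 [554.9 161.5  70.5]
side 175 25 [556.9 174.2  67.2]
side 190 10 [565.4 186.3  65.7]
side 205 0 
rim z 114.0135749795295
```

View pics/side3.png

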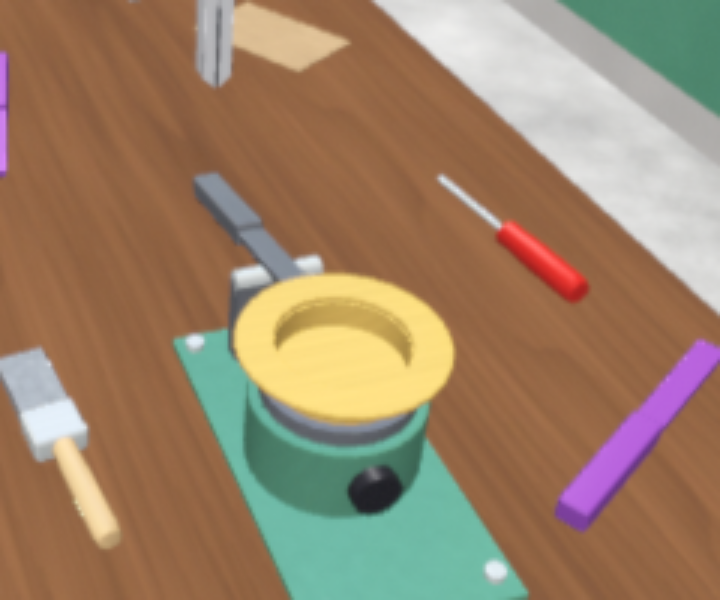

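The bar now tilts with its tip bearing up on the rim, and the thick end is near (207,180) in the crop, about y=193. Fingers are above it. Lowering to contact.

```bash
python3 -m creep '{"slide":[[-0.2,-0.3,-2.5],[0,0,-3],[0,0,-2],[0,0,-1],[0,0,-0.5],[0,0,-0.5],[0,0,-0.5],[0,0,0]],"turn":[0,0,0,0,0,0,0,0],"claw":[0,0,0,0,0,0,0,0]}' 60
```

```text
clock: 10.02
eef_pos: [561.8, 176.7, 268.4]
eef_rot: [3.139, 0.0, 1.538]
wrist_force: [-0.7, -3.7, 10.2]
finger_gap: 0.6
finger_force: 4.4
```

```bash
cat > rim.py <<'E'
from h import *
for cam,b in(("top",115.5),("side",113.2)):
    im,d=manip.camera(cam);X=cloud(cam,d).reshape(-1,3)
    m=np.all((X>(470,-190,108))&(X<(640,-20,145)),1);Y=X[m,:2]
    print(cam,"rise",np.median(X[m,2])-b)
    if cam=="side":cv2.imwrite("pics/last.png",cv2.resize(im[130:330,260:500,::-1],None,fx=3,fy=3))
E
python3 -m creep '{"slide":[[0,0,-0.3],[0,0,-0.3],[0,0,-0.3],[0,0,-0.3],[0,0,-0.3],[0,0,0]],"turn":[0,0,0,0,0,0],"claw":[0,0,0,0,0,0]}' 60; python3 rim.py
```

```text
clock: 10.78
eef_pos: [562.1, 176.7, 254.2]
eef_rot: [3.137, -0.001, 1.538]
wrist_force: [-0.2, -2.6, 12.9]
finger_gap: 0.5
finger_force: 5.9
top rise 5.927006418133999
side rise 6.249510885519257
```

```bash
python3 -m creep '{"slide":[[0,0,-0.3],[0,0,-0.3],[0,0,-0.3],[0,0,-0.1],[0,0,0]],"turn":[0,0,0,0,0],"claw":[0,0,0,0,0]}' 60; python3 rim.py
```

```text
clock: 11.5
eef_pos: [562.2, 176.6, 244.6]
eef_rot: [3.137, -0.0, 1.538]
wrist_force: [-0.2, -5.0, 16.5]
finger_gap: 0.7
finger_force: 6.6
top rise 9.322893382384564
side rise 9.765521644539703
```

View pics/last.png

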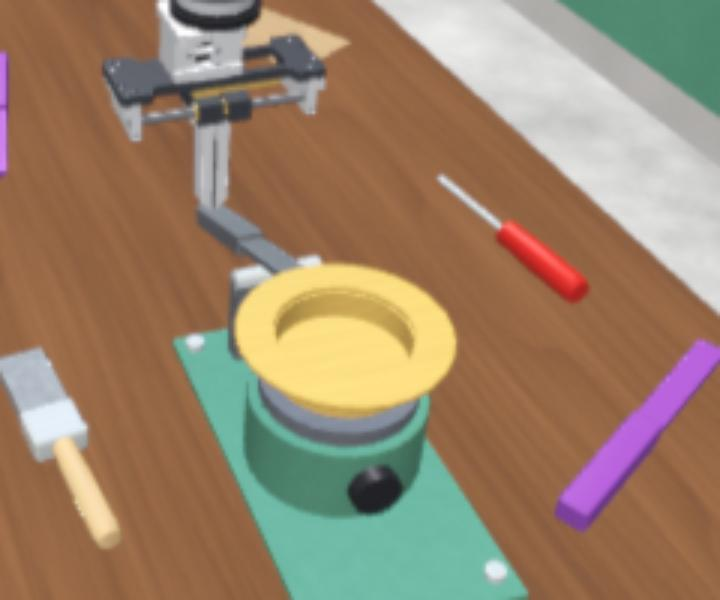

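The pan is about 9.5 mm up, its rim visibly higher at (345,265) in the crop, and the closed fingers press the thick end at (213,205). One last nudge, then I withdraw.

```bash
python3 -m creep '{"slide":[[0,0,-0.2],[0,0,0],[0,0,0],[0,0,1],[0,0,3],[0,0,5],[0,0,3],[0,0,0]],"turn":[0,0,0,0,0,0,0,0],"claw":[0,0,0,0,0,0,0,0]}' 60; 
python3 -m creep '{"slide":[[0,0,0],[0,0,0],[0,0,0],[0,0,0]],"turn":[0,0,0,0],"claw":[0.5,0.5,0.5,0.5]}';python3 rim.py
```

```text
clock: 12.6
eef_pos: [561.4, 177.0, 362.8]
eef_rot: [3.137, -0.001, 1.538]
wrist_force: [-0.9, -0.5, -1.7]
finger_gap: 0.2
finger_force: 0.0
clock: 13.1
eef_pos: [561.4, 176.9, 359.8]
eef_rot: [-3.141, 0.0, 1.538]
wrist_force: [0.1, 1.0, 0.4]
finger_gap: 36.9
finger_force: 0.0
top rise 10.00283958401235
side rise 10.371857625736183
```

View pics/last.png

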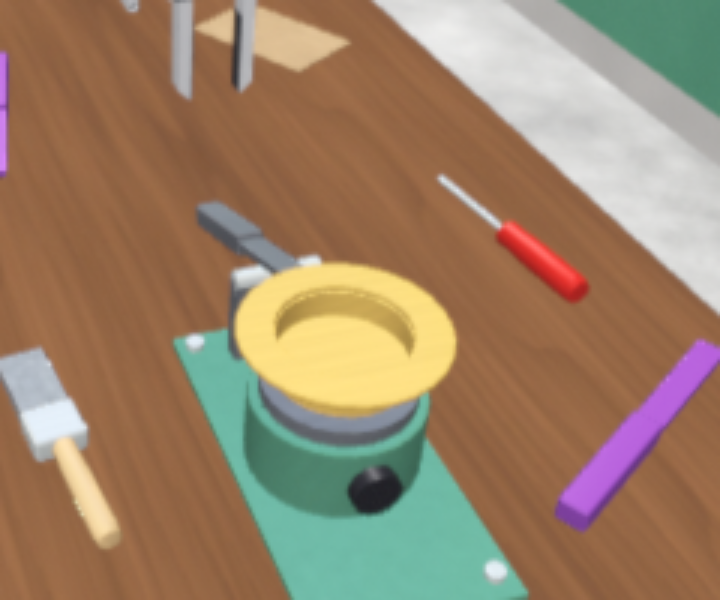

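The pan stays raised by about 10 mm with its rim top at (345,265). The bar rests on the fulcrum, its thick end at (213,212), and the gripper is clear of everything.

```bash
python3 -c "
from cell import manip
print(manip.sign_off())"
```

```text
the job is handed in; nothing more can be done
None
```

The job is handed in: I pried the pan up about 10 mm (the cameras read 10.0 and 10.4 mm) and it stayed there, with the steel bar left resting on the fulcrum and the open gripper clear of everything, at about 13 s of the 58 s allowed.

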